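# Close up the fittings chest

### The arm

A 6-joint arm with a two-finger parallel gripper is mounted at the origin on the work surface. World frame = base frame: x ahead of the robot, y to its left, z up, the work surface at z = 0. Lengths are in m, angles in rad, forces in N, time in s.
With the tool pointing down it reaches from about 0.225 to 0.875 m from the base axis. Payload 3.4 kg.
Tool frame: the origin (TCP) lies on the mounting face of the last link; the fingertips stand 173 mm ahead of it and the grasp point (between the pads) lies 155 mm ahead of it; z points along the fingers, y is the line along which they close (so a half turn about z gives the same grasp; the last joint's range is limited). The gripper opens to 85 mm and grips with 20 to 120 N. Pads are 22 mm wide; open, the fingers measure 114 mm over their backs; the gripper's body (76 mm by 85 mm) begins 54 mm behind the grasp point. The pads swing forward as they close: fully open they stand 13 mm farther back than shut.
Start: joints at [-1.244, 0.276, 1.505, -0, 1.361, -0.121], TCP at [0.249, -0.518, 0.405] pointing down, gripper open.
Joint ranges: [-2.89, 2.89], [-0.75, 2.08], [0.22, 2.7], [-1.18, 4.32], [0.11, 2.71], [-2.7, 2.7]. Speed limits (rad/s): [2.57, 2.57, 3.14, 3.14, 3.14, 3.14].

### API

Orientations are given as a unit quaternion [w, x, y, z].
In Python, from rig import manip gives the robot as it stands.
- The arm moves only by the tool carry_out, never from a script. Its arguments are lists of equal length, an entry for each row: "linear": the shift along the world's x, y, z each as a share of 500 mm, from -1 to 1, a list of three; "angular": the turn, a rotation vector about the world's x, y, z each as a share of 0.08 rad, from -1 to 1, a list of three; "hand": the opening, from 0 (shut) to 1 (fully open). In form: {"linear": [[x, y, z], ...], "angular": [[rx, ry, rz], ...], "hand": [hand, ...]}. A call has 1 to 8 rows; each row shifts and turns the commanded pose from where the row before left it; what a row does not reach is not made up. A row lasts 1/12 s, in which the tool goes at most 41.7 mm and 7.16 degrees, less where a joint would pass 70% of its speed; a pose out of reach is approached as far as the arm can. A call with a number of a shift or a turn outside -1 to 1 is refused whole. A call with a gripper value outside its range is refused whole. The fingers move at their own pace and stop on an object; "force" is the grip in N (left out, the last holds). Time passes only in rows, so rows that do not move let the fingers close. It gives the time, the measured TCP pose, the force, the opening and the grip force at its end, in the units of the state.
- manip.get_state(): the state, without advancing time (a new reading comes with each control period).
- manip.get_image(name): name is "scene" or "top" or "wrist"; returns the picture (384x512x3 uint8, red, green, blue); there is no depth.
- manip.camera_params(name): a dict with "fx", "fy", "cx", "cy" (pixels), "view" (4x4, takes a point from world to camera coordinates); the wrist camera has in their place "hand_eye" (4x4, takes a point from camera to tool coordinates, whose origin is the TCP and whose axes are the flange's). Camera axes: x right, y down, z forward; pixel columns grow to the right and rows downward; lengths in m; the calibration is good to about 2 mm. A picture is of the moment at which its call begins: read the wrist's pose just before it. camera_params takes no time and is no camera call.
- manip.sign_off(): hands the job in; it is judged then, once.
The state is a dict: "clock": time; "qpos": joint angles; "qd": joint speeds; "effort": joint torques, N m; "position": TCP position; "ee_rot": TCP orientation; "contact_force": force on the tool from outside, world axes, zero at the start; "moment": the same for the moment, N m; "width": finger opening in m; "gripper_force": force on a finger pad.
Only numpy, scipy, OpenCV 4.12 (cv2) and the standard library are available. Lean on these libraries where they do the work, as an engineer would, in place of code of your own. Each camera call takes 0.05 s, during which the arm holds its last target. There are 200 camera calls.

### The job

The small cream fittings chest on the worktable has been left open. Close it up using only your fingertips from outside: push both of its drawers fully home and push the raised lid down until it lies shut on the box. Grip and lift nothing, leave the chest standing where it is, do not disturb the mug, the jar or the ribbon reel, and finish with your hand clear.

Things in the scene. Friction and masses are not known exactly. Their poses are not given: they have to be found in the camera images.
- chest: cream wooden chest, loose on the table, about 3 kg, 150 deep (x) x 280 wide (y) x 100 high (z) mm without the lid. Origin: centre of its underside, on the table. Its -x side is the drawer front and faces the robot roughly (yaw within 0.5 rad); +y is its left as the robot sees it. In its bottom half are two drawers side by side, above them an open tray under the hinged lid
- left_drawer (a joint): how far the left (+y) drawer is pulled out along the chest's -x, m: 0 = fully home (hard stop), 0.10 = limit; slides with about 1.5 N of friction and stays where left
- right_drawer (a joint): the same for the right (-y) drawer
- lid (a joint): opening angle of the lid, rad: 0 = shut, lying on the chest's rim (hard stop); 1.57 = upright; limit 1.7. The stiff hinge (0.25 N m of friction) runs along chest y at the rear (+x) top edge, so the front edge swings up; the lid stays at any angle
- left_drawer_front (a point): centre of the outer face of the left drawer's front panel, which moves with the drawer. The panel is 134 wide, 50 high, 8 thick mm, covers heights 12 to 62 mm above the table, has only a flat brass label plate and no knob, and when home stands 8 mm proud of the chest's front
- right_drawer_front (a point): the same for the right drawer
- lid_edge (a point): middle of the lid's free (front) edge, on its outer (upper) surface; the lid is 280 wide (y), 150 from hinge to free edge, 10 thick mm. Moves with the lid; its x axis points from free edge to hinge, its z axis out of the outer surface
- lid_hinge (a point): middle of the hinge line, 100 mm above the table, 75 mm behind the chest's centre, on the lid's underside; the outer surface is 10 mm from it along the lid's normal
- left_drawer_inner: thin wooden lining on the inside of the left drawer's front panel; not to be gripped or pulled. Origin coincides with the drawer's: 79 mm behind the panel's middle and 37 mm below it
- right_drawer_inner: the same for the right drawer
- lid_inner: thin wooden lining on the lid's underside; not to be gripped. Origin on the hinge line
- mug: blue china mug, 76 mm across, 85 high, handle on its own +y; origin centre of its underside. Stands beside the chest; bystander
- jar: white jar with a red cap, 64 mm across, 100 high; origin centre of its underside. Stands beside the chest, on the other side; bystander
- ribbon_reel: white reel lying flat, 80 mm across, 36 high, 30 mm hole; origin centre of its underside. Lies just outside and in front of the chest's left front corner; bystander

How it is judged:
By the outcome, as a careful person would: the job done as asked, in the order asked, and still so for the second after the job is handed in, with the robot touching nothing.
It also fails if it takes over 58 s, if anything falls off the work surface, if the arm or the gripper's body presses on something with over 40 N, if the wrist force passes 120 N, or if a joint passes its speed limit or range.

## Working session

There is one attempt and no reset: what is moved stays moved. The work goes in short steps, Python scripts to look and compute and a tool call to move; the robot and the scene stay as the last step left them, time stands still between calls to the robot, and variables do not carry over. Pictures are saved under pics/ and viewed, at most 10 in all, crops included, and the job is handed in when it is done.

Besides the shell and the picture viewer there is one more tool, called as name(argument=value, ...) on one line, values as JSON. carry_out: Moves the arm, as the interface text tells. Its arguments: {"type":"object","properties":{"linear":{"type":"array"},"angular":{"type":"array"},"hand":{"type":"array"},"force":{"type":"number"}},"required":["linear","angular","hand"]}

```bash
mkdir -p pics; python3 - <<'E'
from rig import manip
import cv2,numpy as np
s=manip.get_state();print(s)
for n in("scene","top"):
    im=manip.get_image(n);cv2.imwrite(f"pics/{n}0.png",im[:,:,::-1]);p=manip.camera_params(n)
    print(n,p["fx"],p["cx"],p["cy"],np.round(p["view"],4).tolist())
print(manip.camera_params("wrist"))
E
```

```text
{'clock': 0.0, 'qpos': array([-1.24404968e+00,  2.76550438e-01,  1.50614947e+00,  7.19182032e-06,
        1.36068522e+00, -1.21024680e-01]), 'qd': array([-7.10819389e-05,  1.89209715e-03,  5.90677858e-04,  9.56810823e-04,
       -6.25578979e-05, -3.39274006e-04]), 'effort': array([ 1.64211753e-03, -4.16760492e+01, -2.45799994e+01,  2.79817061e-05,
        1.08744655e-02, -2.03358508e-05]), 'position': array([ 0.24886079, -0.51810441,  0.40385833]), 'ee_rot': array([-8.91863642e-04,  9.75041893e-01,  2.22019149e-01, -8.85280472e-05]), 'contact_force': array([ 0.14379048, -0.3035979 , -0.51274123]), 'moment': array([ 0.01085086,  0.00846817, -0.00066069]), 'gripper_force': 0.0, 'width': 0.08550505289458929}
scene 425.31444372491836 256.20632008726477 190.689350918606 [[-0.8743, 0.4853, 0.0085, 0.4623], [0.3868, 0.7074, -0.5916, -0.2107], [-0.2931, -0.514, -0.8062, 1.3303], [0.0, 0.0, 0.0, 1.0]]
top 448.74517600819 256.4970020413864 197.33723659911035 [[0.0195, -0.9998, 0.0086, 0.0421], [-0.9947, -0.0203, -0.1005, 0.5936], [0.1006, -0.0066, -0.9949, 1.0608], [0.0, 0.0, 0.0, 1.0]]
{'fx': 334.9235602843197, 'fy': 334.9235602843197, 'cx': 253.18735261204262, 'cy': 194.26952381363412, 'hand_eye': array([[ 5.72234029e-04, -9.53435871e-01, -3.01595280e-01,
         7.69502673e-02],
       [ 9.99998452e-01,  4.37247298e-05,  1.75912706e-03,
        -6.78751187e-04],
       [-1.66402767e-03, -3.01595819e-01,  9.53434420e-01,
         3.08120135e-02],
       [ 0.00000000e+00,  0.00000000e+00,  0.00000000e+00,
         1.00000000e+00]])}
```

View pics/scene0.png

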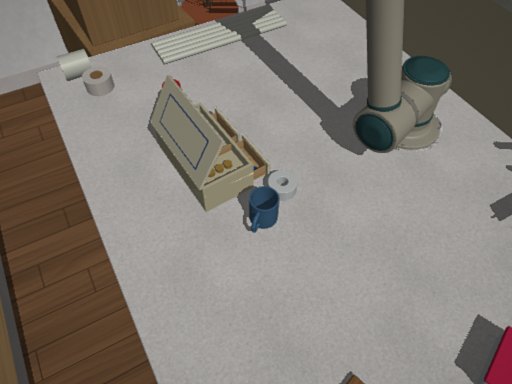

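View pics/top0.png

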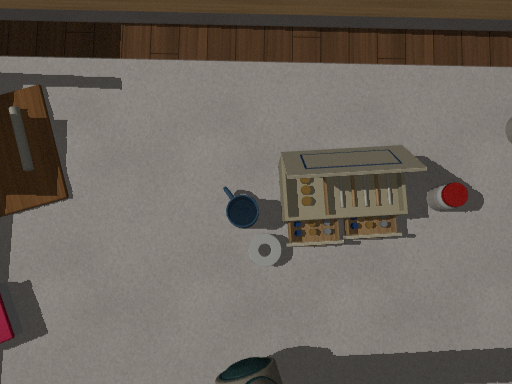

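The scene view shows the chest with its lid raised and both drawers out, with the mug and reel on the +y side. In the top view the chest spans about (280..420, 148..245), the reel is at (265,250), the mug at (242,211) and the jar at (455,195). I'll enlarge both views.

```bash
python3 - <<'E'
import cv2
a=cv2.imread("pics/top0.png")[135:285,215:415];cv2.imwrite("pics/t1.png",cv2.resize(a,None,fx=4,fy=4,interpolation=cv2.INTER_CUBIC))
a=cv2.imread("pics/scene0.png")[70:220,130:320];cv2.imwrite("pics/s1.png",cv2.resize(a,None,fx=4,fy=4,interpolation=cv2.INTER_CUBIC))
E
```

```text
(no output)
```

View pics/t1.png

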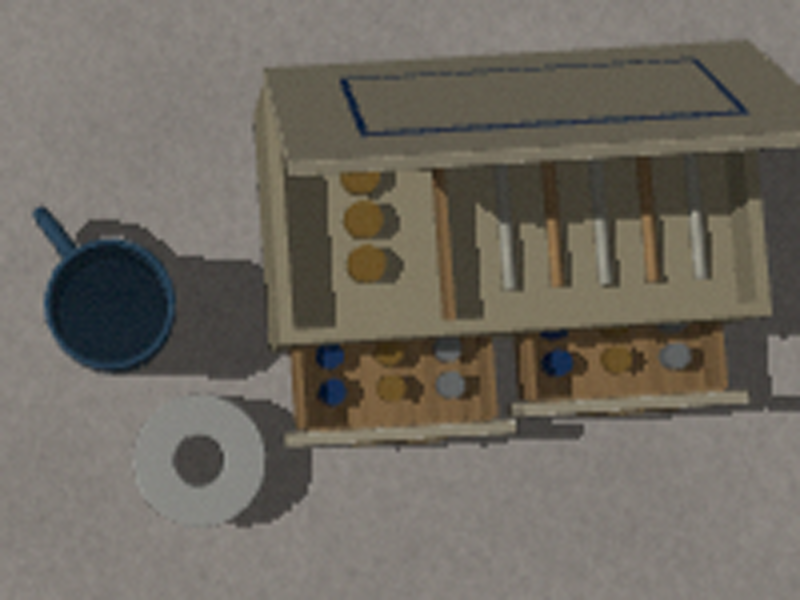

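View pics/s1.png

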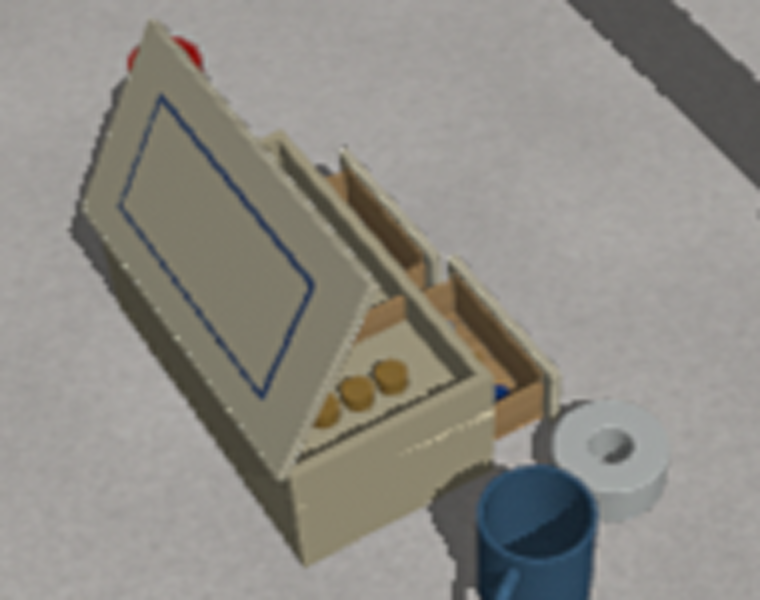

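The crops show the lid raised to less than upright, with its outer panel visible from both views. The left drawer is out further than the right, and the reel stands just off the left drawer's left end. Next I measure these points.

```bash
cat >h.py <<'E'
import numpy as np
from rig import manip
P={n:manip.camera_params(n) for n in("top","scene")}
O={"top":(215,135),"scene":(130,70)}
def ray(n,uv):
    p=P[n];V=np.array(p["view"]);u=np.array(uv)/4+O[n]
    d=V[:3,:3].T@np.array([(u[0]-p["cx"])/p["fx"],(u[1]-p["cy"])/p["fy"],1]);return -V[:3,:3].T@V[:3,3],d
def pl(n,uv,z):
    c,d=ray(n,uv);return c+d*(z-c[2])/d[2]
def tri(a,b):
    c,d=ray("top",a);e,f=ray("scene",b)
    k=np.linalg.lstsq(np.c_[d,-f],e-c,rcond=None)[0];p=c+d*k[0];q=e+f*k[1];return (p+q)/2,np.linalg.norm(p-q)
E
python3 - <<'E'
from h import *
np.set_printoptions(precision=4,suppress=True)
L=pl("top",(272,346),.1);R=pl("top",(771,316),.1);print("rim",L,R,np.linalg.norm(L-R))
print("rim L tri",tri((272,346),(494,374)))
for n,a,b in(("ld",(286,442),(514,429)),("rd",(514,413),(748,402))):
    a=pl("top",a,.062);b=pl("top",b,.062);print(n,a,b,np.linalg.norm(a-b),np.arctan2((a-b)[0],-(a-b)[1]))
print("ld L tri",tri((286,442),(556,380)))
y=(L-R)/np.linalg.norm(L-R);x=np.array([y[1],-y[0],0]);c=(L+R)/2+.075*x;c[2]=0
print("yaw",np.arctan2(x[1],x[0]),"c",c)
print("base rear scene",pl("scene",(306,565),0), c+.075*x+.14*y)
A=tri((288,162),(372,287));print("lid free L",A)
print("lid free R scene only",)
h=c+.075*x+[0,0,.1];v=A[0]-h;print("lid vec x,y,z",v@x,v@y,v[2])
for n,uv,z in(("mug",(110,305),.085),("reel",(200,460),.036)):print(n,pl("top",uv,z))
print("jar",pl("top",((455-215)*4,(195-135)*4),.1))
E
```

```text
rim [ 0.5319 -0.0066  0.1   ] [ 0.5546 -0.2897  0.1   ] 0.2840502633313242
rim L tri (array([ 0.5326, -0.0071,  0.1019]), np.float64(0.002054974986471046))
ld [ 0.4779 -0.0181  0.062 ] [ 0.488  -0.1513  0.062 ] 0.13361426695922804 -3.065539409900769
rd [ 0.4974 -0.1513  0.062 ] [ 0.5065 -0.2886  0.062 ] 0.13764561050791804 -3.0753177861871235
ld L tri (array([ 0.4782, -0.0191,  0.0519]), np.float64(0.0009915159966397003))
yaw 0.0799067487066074 c [ 0.618  -0.1422  0.    ]
base rear scene [0.6811 0.0025 0.    ] [0.6816 0.0034 0.    ]
lid free L (array([ 0.6163, -0.004 ,  0.2304]), np.float64(0.0023092811345952822))
lid free R scene only
lid vec x,y,z -0.06559304408597626 0.1378960657982624 0.13036207341097997
mug [0.5543 0.0858 0.085 ]
reel [0.4661 0.0312 0.036 ]
jar [ 0.6002 -0.3985  0.1   ]
```

Everything matches the given sizes: chest yaw is about 0.08 with its centre at (0.618, -0.142), the drawers are out about 47 and 39 mm, and the lid is at about 59°. Now I work out the waypoints.

```bash
cat >>h.py <<'E'
YAW=.08;C=np.array([.618,-.142,0]);X=np.array([np.cos(YAW),np.sin(YAW),0]);Y=np.array([-X[1],X[0],0]);Z=np.array([0,0,1.])
def tcp(xc,yc,z,phi):  # front-bottom corner of shut fingertip -> TCP
    t=np.sin(phi)*X-np.cos(phi)*Z; f=np.cos(phi)*X+np.sin(phi)*Z
    return C+xc*X+yc*Y+z*Z-.011*f-.173*t
def show():
    from scipy.spatial.transform import Rotation as R
    s=manip.get_state();q=s["ee_rot"];M=R.from_quat(np.r_[q[1:],q[0]]).as_matrix();p=s["position"]
    tip=p+.173*M[:,2]+.011*M[:,0];r=tip-C
    print("t",s["clock"],"tcp",p.round(4),"corner chest",np.round([r@X,r@Y,tip[2]],4),"tilt",round(np.arctan2(M[:,2]@X,-M[2,2]),3),"yaw",round(np.arctan2(M[1,0],M[0,0]),3),"F",s["contact_force"].round(1),"q",s["qpos"].round(2))
E
python3 - <<'E'
from h import *
np.set_printoptions(precision=4,suppress=True)
show()
for n,a in dict(r_pre=(-.17,-.07,.045,.5),r_home=(-.083,-.07,.045,.5),l_pre=(-.17,.065,.045,.5),l_home=(-.083,.065,.045,.5),lidhigh=(.05,0,.29,0)).items():print(n,tcp(*a))
for d in(70,60,50,40,30,20,10,0):
    t=np.radians(d);print(d,tcp(.075-.125*np.cos(t)+.01*np.sin(t),0,.1+.125*np.sin(t)+.01*np.cos(t),0))
E
```

```text
t 0.1 tcp [ 0.2489 -0.5181  0.4039] corner chest [-0.3878 -0.3412  0.2309] tilt -0.0 yaw 0.448 F [-0.4  0.1  0.3] q [-1.24  0.28  1.51  0.    1.36 -0.12]
r_pre [ 0.3618 -0.2328  0.1915]
r_home [ 0.4486 -0.2258  0.1915]
l_pre [ 0.3511 -0.0982  0.1915]
l_home [ 0.4378 -0.0912  0.1915]
lidhigh [ 0.6569 -0.1389  0.463 ]
70 [ 0.6485 -0.1396  0.3939]
60 [ 0.6281 -0.1412  0.3863]
50 [ 0.6093 -0.1427  0.3752]
40 [ 0.5928 -0.144   0.361 ]
30 [ 0.5789 -0.1451  0.3442]
20 [ 0.5681 -0.146   0.3251]
10 [ 0.5608 -0.1466  0.3046]
0 [ 0.5572 -0.1469  0.283 ]
```

carry_out(linear=[[0.028, 0.071, 0], [0.028, 0.071, 0], [0.028, 0.071, 0], [0.028, 0.071, 0], [0.028, 0.071, 0], [0.028, 0.071, 0], [0.028, 0.071, 0], [0.028, 0.071, 0]], angular=[[0, 0, -0.92], [0, 0, -0.92], [0, 0, -0.92], [0, 0, -0.92], [0, 0, -0.92], [0, 0, 0], [0, 0, 0], [0, 0, 0]], hand=[0, 0, 0, 0, 0, 0, 0, 0])

```text
clock: 0.77
position: [0.361, -0.2325, 0.4045]
ee_rot: [-0.0, 0.999, 0.04, -0.0]
contact_force: [0.9, 0.0, 0.4]
width: -0.0002
gripper_force: 0.0
```

carry_out(linear=[[0, 0, 0], [0, 0, -0.03], [0, 0, -0.04], [0, 0, -0.04], [0, 0, -0.04], [0, 0, -0.04], [0, 0, -0.04], [0, 0, -0.04]], angular=[[0.071, -0.89, 0], [0.071, -0.89, 0], [0.071, -0.89, 0], [0.071, -0.89, 0], [0.071, -0.89, 0], [0.071, -0.89, 0], [0.071, -0.89, 0], [0, 0, 0]], hand=[0, 0, 0, 0, 0, 0, 0, 0])

```text
clock: 1.43
position: [0.3598, -0.2338, 0.2685]
ee_rot: [-0.01, 0.968, 0.037, 0.248]
contact_force: [0.4, 0.8, -0.5]
width: -0.0008
gripper_force: 0.0
```

```bash
python3 -c "from h import *;show()"
```

```text
t 1.4333 tcp [ 0.3598 -0.2338  0.2685] corner chest [-0.1719 -0.0711  0.122 ] tilt 0.501 yaw 0.077 F [ 0.4  0.8 -0.5] q [-0.93  0.13  2.17  0.7   0.68  0.05]
```

carry_out(linear=[[0, 0, -0.038], [0, 0, -0.038], [0, 0, -0.038], [0, 0, -0.038], [0.02, 0.0016, 0], [0.02, 0.0016, 0], [0.02, 0.0016, 0], [0.02, 0.0016, 0]], angular=[[0, 0, 0], [0, 0, 0], [0, 0, 0], [0, 0, 0], [0, 0, 0], [0, 0, 0], [0, 0, 0], [0, 0, 0]], hand=[0, 0, 0, 0, 0, 0, 0, 0])

```text
clock: 2.1
position: [0.4013, -0.2311, 0.1933]
ee_rot: [-0.01, 0.968, 0.038, 0.247]
contact_force: [-0.6, -0.2, -0.6]
width: 0.0
gripper_force: 0.0
```

carry_out(linear=[[0.01, 0.0008, 0], [0.01, 0.0008, 0], [0.01, 0.0008, 0], [0.01, 0.0008, 0], [0.01, 0.0008, 0], [0.01, 0.0008, 0], [0.01, 0.0008, 0], [0, 0, 0]], angular=[[0, 0, 0], [0, 0, 0], [0, 0, 0], [0, 0, 0], [0, 0, 0], [0, 0, 0], [0, 0, 0], [0, 0, 0]], hand=[0, 0, 0, 0, 0, 0, 0, 0])

```text
clock: 2.77
position: [0.4368, -0.2283, 0.1938]
ee_rot: [-0.01, 0.968, 0.039, 0.247]
contact_force: [-0.7, -0.7, 0.2]
width: -0.0002
gripper_force: 0.0
```

```bash
python3 - <<'E'
from h import *;show()
import cv2
cv2.imwrite("pics/top1.png",cv2.resize(manip.get_image("top")[135:285,215:415,::-1],None,fx=4,fy=4,interpolation=cv2.INTER_CUBIC))
E
```

```text
t 2.7667 tcp [ 0.4368 -0.2283  0.1938] corner chest [-0.0949 -0.0716  0.0473] tilt 0.5 yaw 0.08 F [-0.7 -0.7  0.2] q [-0.77  0.33  2.16  0.91  0.47 -0.06]
```

View pics/top1.png

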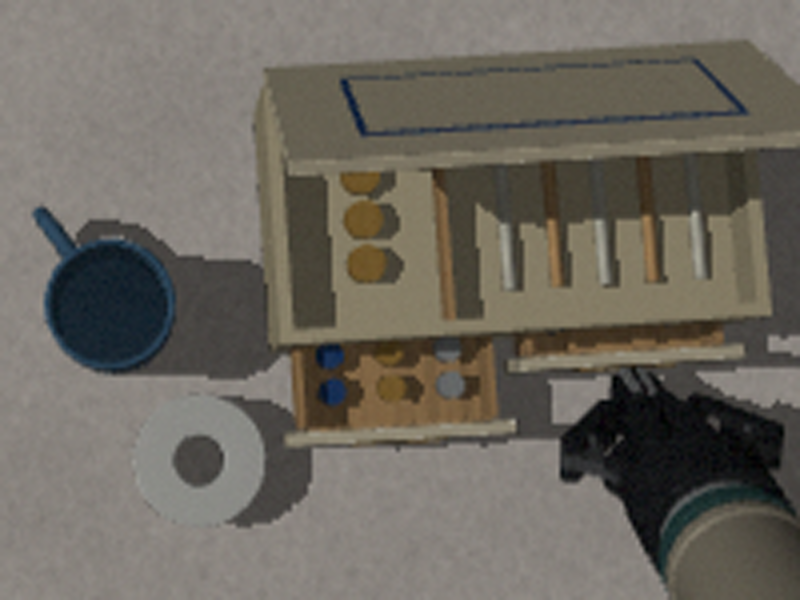

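The right drawer is moving in: its panel edge has gone from row ~405 to ~362 and nothing else has moved. I continue gently, watching the force.

carry_out(linear=[[0.005, 0.0004, 0], [0.005, 0.0004, 0], [0.005, 0.0004, 0], [0.002, 0.00016, 0], [0, 0, 0]], angular=[[0, 0, 0], [0, 0, 0], [0, 0, 0], [0, 0, 0], [0, 0, 0]], hand=[0, 0, 0, 0, 0])

```text
clock: 3.23
position: [0.4447, -0.2275, 0.1937]
ee_rot: [-0.01, 0.968, 0.039, 0.247]
contact_force: [-0.7, -0.0, 0.4]
width: -0.0001
gripper_force: 0.1
```

carry_out(linear=[[0.002, 0.00016, 0], [0.002, 0.00016, 0], [0, 0, 0]], angular=[[0, 0, 0], [0, 0, 0], [0, 0, 0]], hand=[0, 0, 0])

```text
clock: 3.48
position: [0.4466, -0.2274, 0.1937]
ee_rot: [-0.01, 0.968, 0.039, 0.247]
contact_force: [-0.7, -0.3, 0.0]
width: 0.0002
gripper_force: 0.4
```

carry_out(linear=[[0.002, 0.00016, 0], [0.002, 0.00016, 0], [0, 0, 0]], angular=[[0, 0, 0], [0, 0, 0], [0, 0, 0]], hand=[0, 0, 0])

```text
clock: 3.73
position: [0.4486, -0.2273, 0.1937]
ee_rot: [-0.01, 0.968, 0.039, 0.247]
contact_force: [-0.0, 0.4, -0.3]
width: 0.0004
gripper_force: 0.4
```

carry_out(linear=[[0.002, 0.00016, 0], [0, 0, 0]], angular=[[0, 0, 0], [0, 0, 0]], hand=[0, 0])

```text
clock: 3.9
position: [0.4496, -0.2272, 0.1937]
ee_rot: [-0.01, 0.968, 0.039, 0.247]
contact_force: [-1.0, 0.5, 0.4]
width: 0.0004
gripper_force: 0.4
```

carry_out(linear=[[0.002, 0.00016, 0], [0, 0, 0]], angular=[[0, 0, 0], [0, 0, 0]], hand=[0, 0])

```text
clock: 4.07
position: [0.4506, -0.2271, 0.1937]
ee_rot: [-0.01, 0.968, 0.039, 0.247]
contact_force: [-1.0, 0.5, 0.5]
width: 0.0001
gripper_force: 0.4
```

```bash
python3 - <<'E'
from h import *;show()
import cv2
print("home edge px crop:")
for y in(-.07,-.137,-.003):
  for z,x in((.062,-.083),(.1,-.075)):
    p=C+x*X+y*Y+z*Z;V=np.array(P["top"]["view"]);q=V[:3,:3]@p+V[:3,3];u=np.array([q[0]/q[2]*P["top"]["fx"]+P["top"]["cx"],q[1]/q[2]*P["top"]["fy"]+P["top"]["cy"]]);print(y,z,((u-O["top"])*6-[0,0]-[60*6,60*6]).round(0))
cv2.imwrite("pics/top2.png",cv2.resize(manip.get_image("top")[195:255,275:415,::-1],None,fx=5.7,fy=5.7,interpolation=cv2.INTER_CUBIC)[:, :800])
E
```

```text
t 4.0667 tcp [ 0.4506 -0.2271  0.1937] corner chest [-0.0811 -0.0715  0.0472] tilt 0.5 yaw 0.08 F [-1.   0.5  0.5] q [-0.74  0.34  2.13  0.89  0.47 -0.02]
home edge px crop:
-0.07 0.062 [582. 151.]
-0.07 0.1 [607. 125.]
-0.137 0.062 [752. 141.]
-0.137 0.1 [783. 115.]
-0.003 0.062 [412. 162.]
-0.003 0.1 [430. 136.]
```

View pics/top2.png

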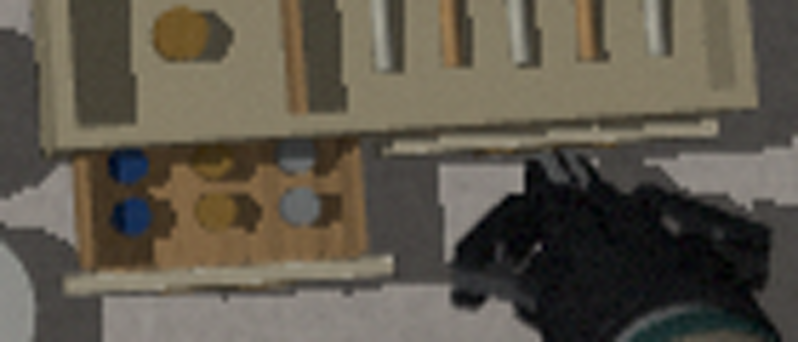

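The right panel's front edge, (385,153) to (718,133), is within 1–2 mm of the predicted home line. There is no stop force yet, so I continue.

carry_out(linear=[[0.002, 0.00016, 0], [0, 0, 0]], angular=[[0, 0, 0], [0, 0, 0]], hand=[0, 0])

```text
clock: 4.28
position: [0.4514, -0.227, 0.1937]
ee_rot: [-0.01, 0.968, 0.039, 0.247]
contact_force: [-2.1, -0.0, 1.8]
width: -0.0002
gripper_force: 1.4
```

carry_out(linear=[[0.002, 0.00016, 0], [0, 0, 0]], angular=[[0, 0, 0], [0, 0, 0]], hand=[0, 0])

```text
clock: 4.45
position: [0.4517, -0.2269, 0.1937]
ee_rot: [-0.009, 0.968, 0.039, 0.247]
contact_force: [-8.2, -1.0, 6.1]
width: 0.0001
gripper_force: 4.2
```

The hard stop shows at -8 N. I back off and go to the left drawer.

carry_out(linear=[[-0.055, -0.0044, 0], [-0.055, -0.0044, 0], [-0.055, -0.0044, 0], [-0.0055, 0.068, 0], [-0.0055, 0.068, 0], [-0.0055, 0.068, 0], [-0.0055, 0.068, 0], [0, 0, 0]], angular=[[0, 0, 0], [0, 0, 0], [0, 0, 0], [0, 0, 0], [0, 0, 0], [0, 0, 0], [0, 0, 0], [0, 0, 0]], hand=[0, 0, 0, 0, 0, 0, 0, 0])

```text
clock: 5.12
position: [0.3564, -0.0918, 0.1932]
ee_rot: [-0.014, 0.968, 0.041, 0.246]
contact_force: [-1.3, 0.6, -0.8]
width: 0.0001
gripper_force: 0.0
```

```bash
python3 -c "from h import *;show()"
```

```text
t 5.1167 tcp [ 0.3564 -0.0918  0.1932] corner chest [-0.1644  0.0725  0.0465] tilt 0.498 yaw 0.084 F [-1.3  0.6 -0.8] q [-0.61  0.19  2.43  1.18  0.34 -0.22]
```

carry_out(linear=[[0.02, 0.0016, 0], [0.02, 0.0016, 0], [0.012, 0.001, 0], [0.012, 0.001, 0], [0.012, 0.001, 0], [0.012, 0.001, 0], [0.012, 0.001, 0], [0.012, 0.001, 0]], angular=[[0, 0, 0], [0, 0, 0], [0, 0, 0], [0, 0, 0], [0, 0, 0], [0, 0, 0], [0, 0, 0], [0, 0, 0]], hand=[0, 0, 0, 0, 0, 0, 0, 0])

```text
clock: 5.78
position: [0.4154, -0.0932, 0.1936]
ee_rot: [-0.01, 0.968, 0.038, 0.247]
contact_force: [-1.6, -0.5, 1.1]
width: -0.0003
gripper_force: 0.9
```

carry_out(linear=[[0.01, 0.0008, 0], [0.01, 0.0008, 0], [0.01, 0.0008, 0], [0.006, 0.0005, 0], [0.004, 0.0003, 0], [0.004, 0.0003, 0], [0, 0, 0]], angular=[[0, 0, 0], [0, 0, 0], [0, 0, 0], [0, 0, 0], [0, 0, 0], [0, 0, 0], [0, 0, 0]], hand=[0, 0, 0, 0, 0, 0, 0])

```text
clock: 6.37
position: [0.4373, -0.0911, 0.1937]
ee_rot: [-0.01, 0.968, 0.039, 0.247]
contact_force: [0.3, -0.6, 0.6]
width: 0.0003
gripper_force: 0.0
```

```bash
python3 -c "from h import *;show()"
```

```text
t 6.3667 tcp [ 0.4373 -0.0911  0.1937] corner chest [-0.0835  0.0652  0.0472] tilt 0.5 yaw 0.08 F [ 0.3 -0.6  0.6] q [-0.47  0.27  2.28  1.02  0.3   0.07]
```

carry_out(linear=[[0.002, 0.00016, 0], [0.002, 0.00016, 0], [0, 0, 0]], angular=[[0, 0, 0], [0, 0, 0], [0, 0, 0]], hand=[0, 0, 0])

```text
clock: 6.62
position: [0.4389, -0.0909, 0.1937]
ee_rot: [-0.01, 0.968, 0.039, 0.247]
contact_force: [0.1, -0.6, 0.4]
width: -0.0006
gripper_force: 0.4
```

carry_out(linear=[[0.002, 0.00016, 0], [0, 0, 0]], angular=[[0, 0, 0], [0, 0, 0]], hand=[0, 0])

```text
clock: 6.78
position: [0.4399, -0.0908, 0.1937]
ee_rot: [-0.01, 0.968, 0.039, 0.247]
contact_force: [-1.0, 0.3, 1.1]
width: -0.0002
gripper_force: 0.5
```

carry_out(linear=[[0.002, 0.00016, 0], [0, 0, 0]], angular=[[0, 0, 0], [0, 0, 0]], hand=[0, 0])

```text
clock: 6.95
position: [0.4407, -0.0908, 0.1936]
ee_rot: [-0.01, 0.968, 0.039, 0.247]
contact_force: [-3.3, -0.1, 2.0]
width: 0.0
gripper_force: 1.7
```

carry_out(linear=[[0.002, 0.00016, 0], [0, 0, 0]], angular=[[0, 0, 0], [0, 0, 0]], hand=[0, 0])

```text
clock: 7.12
position: [0.4409, -0.0906, 0.1935]
ee_rot: [-0.01, 0.968, 0.039, 0.247]
contact_force: [-8.2, -1.7, 4.9]
width: -0.0003
gripper_force: 3.9
```

carry_out(linear=[[-0.05, -0.004, 0], [-0.05, -0.004, 0], [-0.05, -0.004, 0.03], [0, 0, 0.08], [0, 0, 0.08], [0, 0, 0.08], [0, 0, 0.08], [0, 0, 0.08]], angular=[[0, 0, 0], [0, 0, 0], [0, 0, 0], [0, 0, 0], [0, 0, 0], [0, 0, 0], [0, 0, 0], [0, 0, 0]], hand=[0, 0, 0, 0, 0, 0, 0, 0])

```text
clock: 7.78
position: [0.3686, -0.0959, 0.3887]
ee_rot: [-0.012, 0.967, 0.04, 0.251]
contact_force: [1.4, -0.3, -0.4]
width: -0.0001
gripper_force: 0.0
```

carry_out(linear=[[0, 0, 0.08], [0, 0, 0.08], [0, 0, 0], [0, 0, 0], [0, 0, 0], [0, 0, 0], [0, 0, 0], [0, 0, 0]], angular=[[-0.071, 0.89, 0], [-0.071, 0.89, 0], [-0.071, 0.89, 0], [-0.071, 0.89, 0], [-0.071, 0.89, 0], [-0.071, 0.89, 0], [-0.071, 0.89, 0], [0, 0, 0]], hand=[0, 0, 0, 0, 0, 0, 0, 0])

```text
clock: 8.45
position: [0.3702, -0.0961, 0.4663]
ee_rot: [-0.004, 0.999, 0.041, 0.003]
contact_force: [0.5, -0.2, -0.1]
width: 0.0
gripper_force: 0.0
```

```bash
python3 - <<'E'
from h import *;show()
import cv2
cv2.imwrite("pics/top3.png",cv2.resize(manip.get_image("top")[135:285,215:415,::-1],None,fx=4,fy=4,interpolation=cv2.INTER_CUBIC))
E
```

```text
t 8.45 tcp [ 0.3702 -0.0961  0.4663] corner chest [-0.2311  0.0669  0.2933] tilt 0.007 yaw 0.083 F [ 0.5 -0.2 -0.1] q [-0.44 -0.06  1.74  0.01  1.45  1.05]
```

View pics/top3.png

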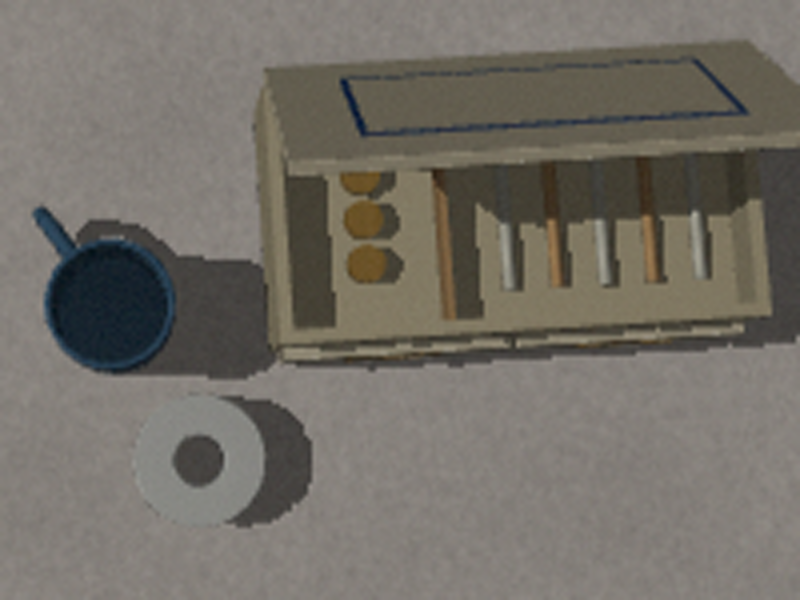

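Both drawers are home: the panels form one line parallel to the front, and the chest, mug and reel haven't moved. Now I go over and behind the lid.

carry_out(linear=[[0.074, -0.011, 0], [0.074, -0.011, 0], [0.074, -0.011, 0], [0.074, -0.011, 0], [0.074, -0.011, 0], [0.074, -0.011, 0], [0.074, -0.011, 0], [0.074, -0.011, 0]], angular=[[0, 0, 0], [0, 0, 0], [0, 0, 0], [0, 0, 0], [0, 0, 0], [0, 0, 0], [0, 0, 0], [0, 0, 0]], hand=[0, 0, 0, 0, 0, 0, 0, 0])

```text
clock: 9.17
position: [0.6668, -0.1404, 0.4663]
ee_rot: [-0.004, 0.999, 0.041, 0.005]
contact_force: [-0.5, -0.0, 0.3]
width: 0.0
gripper_force: 0.0
```

carry_out(linear=[[0, 0, 0], [0, 0, -0.04], [0, 0, -0.04], [0, 0, -0.04], [0, 0, 0]], angular=[[0, 0, 0], [0, 0, 0], [0, 0, 0], [0, 0, 0], [0, 0, 0]], hand=[0, 0, 0, 0, 0])

```text
clock: 9.58
position: [0.6639, -0.1399, 0.4018]
ee_rot: [-0.005, 0.999, 0.041, 0.001]
contact_force: [-0.3, 0.3, -1.0]
width: -0.0003
gripper_force: 0.0
```

```bash
python3 -c "from h import *;show()"
```

```text
t 9.5833 tcp [ 0.6639 -0.1399  0.4018] corner chest [0.0572 0.0003 0.2288] tilt 0.002 yaw 0.082 F [-0.3  0.3 -1. ] q [-0.31  0.44  1.27  0.01  1.44  1.17]
```

carry_out(linear=[[-0.024, -0.001, -0.01], [-0.024, -0.001, -0.01], [-0.024, -0.001, -0.01], [-0.019, -0.0015, -0.011], [-0.019, -0.0015, -0.011], [-0.0165, -0.0013, -0.0142], [-0.0165, -0.0013, -0.0142], [0, 0, 0]], angular=[[0, 0, 0], [0, 0, 0], [0, 0, 0], [0, 0, 0], [0, 0, 0], [0, 0, 0], [0, 0, 0], [0, 0, 0]], hand=[0, 0, 0, 0, 0, 0, 0, 0])

```text
clock: 10.25
position: [0.5921, -0.1444, 0.3666]
ee_rot: [-0.004, 0.999, 0.041, 0.004]
contact_force: [-0.1, 0.6, 0.3]
width: 0.0002
gripper_force: 0.0
```

```bash
python3 -c "from h import *;show()"
```

```text
t 10.25 tcp [ 0.5921 -0.1444  0.3666] corner chest [-0.0136  0.001   0.1937] tilt 0.008 yaw 0.081 F [-0.1  0.6  0.3] q [-0.36  0.35  1.49  0.01  1.3   1.13]
```

carry_out(linear=[[-0.013, -0.001, -0.022], [-0.013, -0.001, -0.022], [-0.0108, -0.001, -0.019], [-0.0108, -0.001, -0.019], [0, 0, -0.004]], angular=[[0, 0, 0], [0, 0, 0], [0, 0, 0], [0, 0, 0], [0, 0, 0]], hand=[0, 0, 0, 0, 0])

```text
clock: 10.67
position: [0.5692, -0.1464, 0.3231]
ee_rot: [-0.004, 0.999, 0.041, 0.004]
contact_force: [0.1, 0.3, 0.9]
width: -0.0002
gripper_force: 0.4
```

```bash
python3 - <<'E'
from h import *;show()
import cv2
cv2.imwrite("pics/s4.png",cv2.resize(manip.get_image("scene")[70:220,130:320,::-1],None,fx=4,fy=4,interpolation=cv2.INTER_CUBIC))
E
```

```text
t 10.6667 tcp [ 0.5692 -0.1464  0.3231] corner chest [-0.0366  0.0009  0.1502] tilt 0.008 yaw 0.081 F [0.1 0.3 0.9] q [-0.37  0.35  1.61  0.01  1.18  1.11]
```

View pics/s4.png

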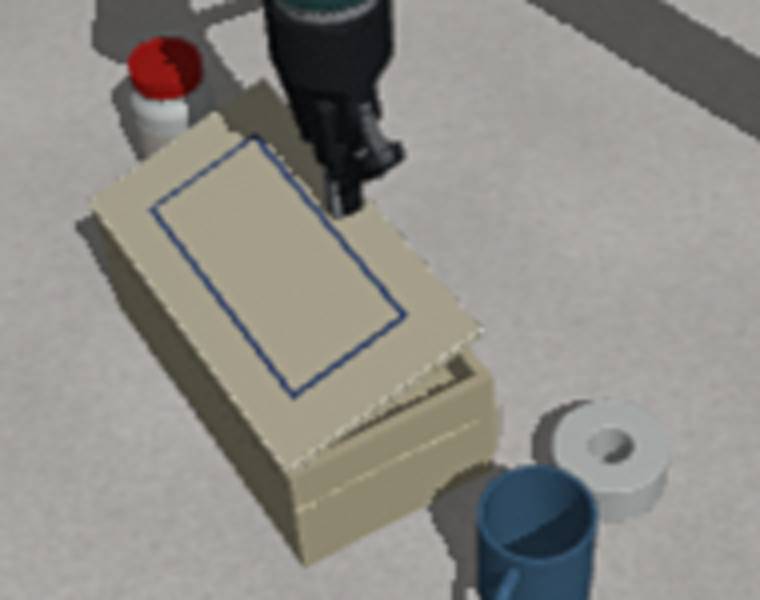

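The fingertip at (345,210) is holding the lid near its free edge, now down to about 18°. I continue down to shut, ending slowly.

carry_out(linear=[[-0.007, -0.0006, -0.018], [-0.007, -0.0006, -0.018], [-0.003, -0.0003, -0.016], [0, 0, -0.01], [0, 0, -0.006], [0, 0, 0]], angular=[[0, 0, 0], [0, 0, 0], [0, 0, 0], [0, 0, 0], [0, 0, 0], [0, 0, 0]], hand=[0, 0, 0, 0, 0, 0])

```text
clock: 11.22
position: [0.5611, -0.147, 0.288]
ee_rot: [-0.004, 0.999, 0.041, 0.003]
contact_force: [0.7, 0.2, -0.8]
width: -0.0001
gripper_force: 0.0
```

carry_out(linear=[[0, 0, -0.004], [0, 0, -0.002], [0, 0, 0]], angular=[[0, 0, 0], [0, 0, 0], [0, 0, 0]], hand=[0, 0, 0])

```text
clock: 11.47
position: [0.5615, -0.1471, 0.2861]
ee_rot: [-0.004, 0.999, 0.041, 0.004]
contact_force: [0.2, 0.4, 0.6]
width: -0.0
gripper_force: 0.0
```

carry_out(linear=[[0, 0, -0.003], [0, 0, -0.002], [0, 0, 0]], angular=[[0, 0, 0], [0, 0, 0], [0, 0, 0]], hand=[0, 0, 0])

```text
clock: 11.72
position: [0.5615, -0.1471, 0.2836]
ee_rot: [-0.004, 0.999, 0.041, 0.004]
contact_force: [0.2, 0.4, 0.5]
width: -0.0
gripper_force: 0.0
```

carry_out(linear=[[0, 0, -0.002], [0, 0, 0]], angular=[[0, 0, 0], [0, 0, 0]], hand=[0, 0])

```text
clock: 11.88
position: [0.5614, -0.1471, 0.2834]
ee_rot: [-0.004, 0.999, 0.041, 0.004]
contact_force: [-0.3, -0.2, 4.9]
width: 0.0002
gripper_force: 2.3
```

carry_out(linear=[[0, 0, -0.002], [0, 0, 0]], angular=[[0, 0, 0], [0, 0, 0]], hand=[0, 0])

```text
clock: 12.05
position: [0.5614, -0.147, 0.2834]
ee_rot: [-0.003, 0.999, 0.041, 0.005]
contact_force: [-1.9, 1.2, 10.4]
width: -0.0002
gripper_force: 4.8
```

The lid is on its hard stop at z ≈ 0.110. I retreat upward and back, then check.

carry_out(linear=[[0, 0, 0.02], [0, 0, 0.06], [0, 0, 0.08], [0, 0, 0.08], [-0.08, 0, 0.02], [-0.08, 0, 0], [-0.08, 0, 0], [-0.08, 0, 0]], angular=[[0, 0, 0], [0, 0, 0], [0, 0, 0], [0, 0, 0], [0, 0, 0], [0, 0, 0], [0, 0, 0], [0, 0, 0]], hand=[0, 0, 0, 0, 0, 0, 0, 0])

```text
clock: 12.72
position: [0.3998, -0.1467, 0.4121]
ee_rot: [-0.003, 0.999, 0.041, 0.005]
contact_force: [-0.5, -0.7, 1.1]
width: -0.0001
gripper_force: 0.0
```

carry_out(linear=[[0, -0.06, 0], [0, -0.08, 0], [0, -0.08, 0], [0, -0.06, 0], [0, 0, 0], [0, 0, 0]], angular=[[0, 0, 0], [0, 0, 0], [0, 0, 0], [0, 0, 0], [0, 0, 0], [0, 0, 0]], hand=[0, 0, 0, 0, 0, 0])

```text
clock: 13.22
position: [0.4012, -0.2884, 0.4115]
ee_rot: [-0.004, 0.999, 0.04, 0.004]
contact_force: [-0.0, 0.3, -0.8]
width: 0.0001
gripper_force: 0.0
```

```bash
python3 - <<'E'
from h import *;show()
import cv2
f=lambda n,c:cv2.resize(manip.get_image(n)[c:c+150,O[n][0]:O[n][0]+200,::-1],None,fx=4,fy=4,interpolation=cv2.INTER_CUBIC)[:590]
cv2.imwrite("pics/f1.png",f("top",135));cv2.imwrite("pics/f2.png",f("scene",70))
E
```

```text
t 13.2167 tcp [ 0.4012 -0.2884  0.4115] corner chest [-0.2153 -0.1273  0.2386] tilt 0.008 yaw 0.079 F [-0.   0.3 -0.8] q [-0.77  0.15  1.66  0.01  1.34  0.72]
```

View pics/f1.png

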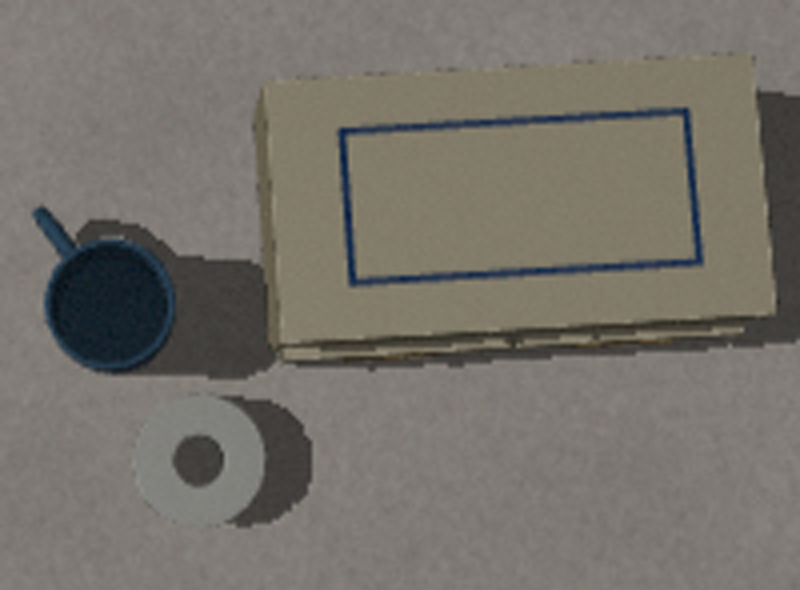

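View pics/f2.png

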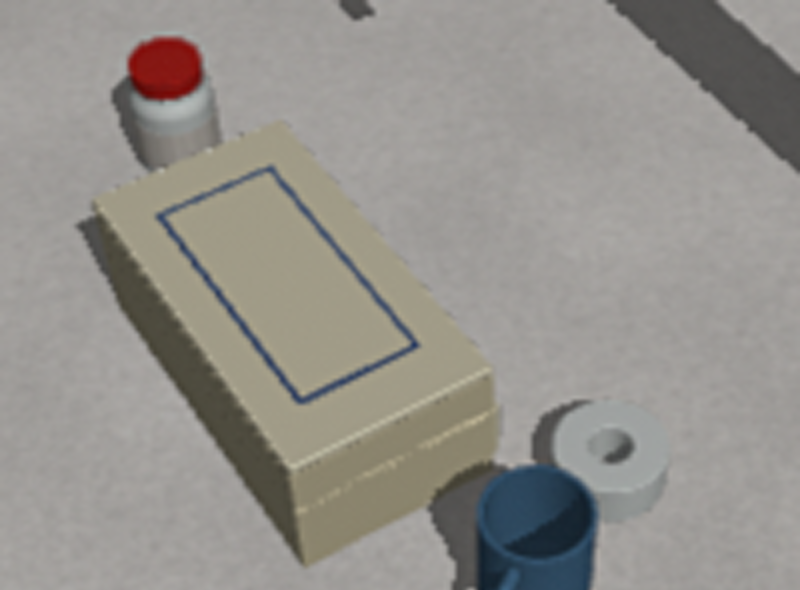

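The lid lies flat (front edge (275,345) to (775,316)) and both drawer panels are flush. The mug, reel, jar and chest are where they were, and the hand is clear.

```bash
python3 -c "from rig import manip;print(manip.sign_off())"
```

```text
the job is handed in; nothing more can be done
None
```

The chest is closed and handed in: both drawers were pushed to their stops, then the lid was pushed shut. In the final pictures the chest, mug, jar and reel are undisturbed and the hand is clear (13.2 s of the 58 s used).

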